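# Clip the ringed clay stamp into the snap hook

### The job

In the pottery room, take the wooden clay stamp that has a steel ring on its end and clip it to the snap hook on the small stand: pass the ring over the hook's nose and press it down against the sprung gate until the gate snaps shut above it. Then, still holding the stamp, pull it gently upwards against the shut gate, enough to feel it hold, to check that it is locked in, and let go so that it hangs still from the hook. Be gentle with the hook (stay below about 10 newtons), keep the gripper off the stand, and leave the other things where they are.

Things in the scene. Friction and masses are not known exactly. Their poses are not given: they have to be found in the camera images.
- stamp: Loose wooden clay stamp, about 60 g: bar 60 long (x) x 22 wide (y) x 30 high (z), dark grooves on top, with a steel ring fixed rigidly to its +x end by an 8 mm shank. Origin: centre of the bar's underside; +x points from bar to ring, z up as it lies in the tray. The only thing with a ring. Grip it across its 22 mm width, near the ring end.
- eye (a point): Centre of the stamp's ring, 56 mm along +x from the bar's centre and 15 mm above the underside. The ring lies flat (its axis is the stamp's z): 36 mm across the wire's centre line, wire 6 mm thick, hole 30 mm, 42 mm outside.
- hook_stand: Fixed stand: grey base plate 140 x 100 x 12 (centre at x = -20), dark column 18 thick, 170 high; origin on the table under the column's axis, z up. The steel hook head is clamped on the column; its height is NOT measured: it sits up to 6 mm higher or lower than all hook, gate and nose heights given here, so find it by feel. An 8 mm bar runs from the clamp 60 mm along -x.
- hook_seat (a point): Nominal centre of the ring's wire (far side) when right down in the hook and against the nose's inner side: x = -53, y = 0, z = 157 on the stand (real height +-6; it stays with the stand, not the head). With the ring level the eye is 18 mm further along the stand's -x. The shut gate's top is 22 mm above the seat, its underside 18 mm above.
- gate (a joint): Gate angle (rad): 0 shut (level), grows as its free end is pressed down, stop 1.05. A ring held against the nose slips past at about 0.6, some 3 mm above the bottom; over about 3 mm away from the nose it cannot pass. The gate then snaps shut above the ring, which has 14 mm of play up to it. The held stamp tilts a little between the fingers under load: go by feel.
- tray: Fixed brown tray in which the stamp lies, 340 x 300, rim 22 high, its floor 6 mm above the table. Origin: centre of its underside.
- pinch_pot: Bystander: small clay bowl, 54 across, 35 high, loose in the tray. Origin: centre of its underside.
- clay_rose: Bystander: clay rose, 48 across, 35 high, loose in the tray. Origin: centre of its underside.
- clay_dish: Bystander: square clay dish 50 x 50 x 24, loose in the tray. Origin: centre of its underside.
- clay_bird: Bystander: clay figure, 40 across, 46 high, loose in the tray. Origin: centre of its underside.
- plain_stamp: Bystander: wooden block 22 x 55 x 26 without a ring, loose in the tray. Origin: centre of its underside.
- slip_jar: Bystander: clear jar, 60 across, 90 high, with a white cap, on the table. Origin: centre of its underside.
- brush: Bystander: brush lying on the table. Origin: under its middle.
- nose_tip (a point): Nominal top of the hook's nose, at x = -60, z = 188 on the stand (real height +-6): the bar (axis z = 150) turns up here, 8 mm thick. The ring goes over it from above, level, the stamp towards the stand's -x: the ring's far side goes down just inside the nose, pressing on the gate's free end; its near side stays outside the nose.
- gate_hinge (a point): Nominal hinge axis (along y) of the gate that closes the 32 mm mouth between nose and spine (8 mm upright at x = -20, top z = 183): x = -25, z = 177 on the stand (real height +-6). Steel flap, 10 wide, 5 thick at its rounded free end, 28 mm from the hinge, beside the nose. Its free end swings only down into the hook. It pushes back with about 1.5 N shut, 2 to 4 N pressed.
There are look-alikes about, which are no part of the job. Leave any blue look-alike of the stamp alone. What is shaped like the hook_stand but red is not meant.

How it is judged (in metres and radians):
On the way, in this order (a step that is already met when the one before it is completed fails the run):
1. the ring, in contact with the hook, presses the gate inward (value of joint gate above 0.4 rad and contact force between stamp and hook_stand above 0.5 N).
2. the gate has snapped shut above the ring and the ring is pulled up against it with more than 2 N (value of joint gate below 0.1 rad and z of eye in the frame of hook_stand between 0.164 and 0.184 m and horizontal distance between eye and hook_seat below 0.026 m and contact force between stamp and hook_stand above 2 N), for 0.1 s.
At the end, for the whole second after the job is handed in: The stamp hangs from the hook by its ring: gate shut (below 0.1 rad), the ring's centre below the hook's bottom bar (115 to 150 mm above the table), between the nose and the spine (x -68 to -12 mm, y within 20 mm, on the stand), the stamp released and all but still (below 0.1 m/s) (value of joint gate below 0.1 rad and x of eye in the frame of hook_stand between -0.068 and -0.012 m and y of eye in the frame of hook_stand between -0.02 and 0.02 m and z of eye in the frame of hook_stand between 0.115 and 0.15 m and linear speed of stamp below 0.1 m/s); the robot touches nothing.
It fails at once if the stamp pushes or pulls on the hook with more than 12 N (contact force between stamp and hook_stand above 12 N).
It fails at once if the gripper or arm touches the hook stand (contact force between any of the fingers, the arm and hook_stand above 1 N).
It fails at once if a bystander is moved more than 20 mm (distance of any of pinch_pot, clay_rose, clay_dish, clay_bird, plain_stamp, slip_jar, brush from where it was at the start of the episode above 0.02 m).
It also fails if it takes over 72 s, if anything falls off the work surface, if the arm or the gripper's body presses on something with over 40 N, if the wrist force passes 120 N, or if a joint passes its speed limit or range.

### The arm

A 6-joint arm with a two-finger parallel gripper is mounted at the origin on the work surface. World frame = base frame: x ahead of the robot, y to its left, z up, the work surface at z = 0. Lengths are in mm, angles in rad, forces in N, time in s.
With the tool pointing down it reaches from about 275 to 1000 mm from the base axis. Payload 8.4 kg.
Tool frame: the origin (TCP) lies between the finger pads; the fingertips stand r.tips_ahead ahead of it and the grasp point (between the pads) lies 6 mm ahead of it (r.tips_ahead is the distance from the TCP to the fingertips, in mm); z points along the fingers, y is the line along which they close (so a half turn about z gives the same grasp; the last joint's range is limited). The gripper opens to 85 mm and grips with 20 to 120 N. Pads are 22 mm wide; open, the fingers measure 114 mm over their backs; the gripper's body (76 mm by 85 mm) begins 54 mm behind the grasp point. The pads swing forward as they close: fully open they stand 13 mm farther back than shut.
Start: joints at [-1.344, 0.353, 1.633, -0, 1.155, -0.002], TCP at [141.754, -608.715, 256.281] pointing down, gripper open.
Joint ranges: [-2.63, 2.63], [-0.92, 2.1], [0.06, 2.66], [-1.3, 4.44], [0, 2.69], [-3.02, 3.02]. Speed limits (rad/s): [2.22, 2.22, 2.79, 3.14, 3.14, 3.14].

### API

Orientations are given as [roll, pitch, yaw] about the fixed x, y, z axes, in that order (R = Rz(yaw) Ry(pitch) Rx(roll)).
In Python, from rig import r gives the robot as it stands.
- The arm moves only by the tool carry_out, never from a script. Its arguments are lists of equal length, an entry for each row: "delta_pos": the shift along the tool's x, y, z in m, a list of three; "rot": the turn, a rotation vector about the tool's x, y, z in degrees, a list of three. A call has 1 to 8 rows; each row is the pose to reach, as a shift and turn from the pose commanded when the call began, along the tool's axes at that moment; what a row does not reach only later rows make up. A row lasts 1/8 s, in which the tool goes at most 62.5 mm and 10.7 degrees, less where a joint would pass 70% of its speed; a pose out of reach is approached as far as the arm can. A call with a gripper value outside its range is refused whole. "claw" is the finger opening in m, from 0 to 0.0854, set as the call begins (left out, the last holds). The fingers move at their own pace and stop on an object; "grip_force" is the grip in N (left out, the last holds). Time passes only in rows, so rows that repeat a pose let the fingers close. It gives the time, the measured TCP pose, the force, the opening and the grip force at its end, in the units of the state.
- r.sense(): the state, without advancing time (a new reading comes with each control period).
- r.grab_frame(name): name is "side" or "top" or "wrist"; returns the picture (420x560x3 uint8, blue, green, red); there is no depth.
- r.camera_info(name): a dict with "fx", "fy", "cx", "cy" (pixels), "distortion" ([k1, k2, p1, p2, k3] as OpenCV has them; the pictures are not rectified), "pose" (4x4, takes a point from camera to world coordinates); the wrist camera has in their place "hand_eye" (4x4, takes a point from camera to tool coordinates, whose origin is the TCP and whose axes are the flange's). Camera axes: x right, y down, z forward; pixel columns grow to the right and rows downward; lengths in mm; the calibration is good to about 2 mm. A picture is of the moment at which its call begins: read the wrist's pose just before it. camera_info takes no time and is no camera call.
- r.sign_off(): hands the job in; it is judged then, once.
Trained networks look in the newest picture that a camera, given by its name, has taken for a name from the list of things; names that differ only in an ending like _2 or _b are one class to them, and where a whole thing is asked for, a point or a joint stands for the part that bears it (a point fixed in the world has none). Each returns a list of dicts, best first, with "p" (0 to 1); they miss things now and then, are a little off and sometimes report something else, mostly with a low value. They report only what shows in the picture. A call takes as long as a camera call. They do not tell look-alikes from the thing itself.
- r.recognise(thing, camera): "box" ([left, top, right, bottom] in pixels, round what is visible of it).
- r.cut_out(thing, camera): "mask" (420x560 bool, what is visible of it) and "box" ([left, top, right, bottom] in pixels, round what is visible of it).
The state is a dict: "clock": time; "qpos": joint angles; "qvel": joint speeds; "joint_efforts": joint torques, N m; "eef_pos": TCP position; "tcp_rot": TCP orientation; "contact_force": force on the tool from outside, world axes, zero at the start; "wrist_torque": the same for the moment, N m; "opening": opening from 0.0 (shut) to 1.0 (fully open); "grasp_force": force on a finger pad.
Only numpy, scipy, OpenCV 4.12 (cv2) and the standard library are available. Lean on these libraries where they do the work, as an engineer would, in place of code of your own. Each camera call takes 0.05 s, during which the arm holds its last target. There are 200 camera calls.

## Working session

There is one attempt and no reset: what is moved stays moved. The work goes in short steps, Python scripts to look and compute and a tool call to move; the robot and the scene stay as the last step left them, time stands still between calls to the robot, and variables do not carry over. Pictures are saved under pics/ and viewed, at most 10 in all, crops included, and the job is handed in when it is done.

Besides the shell and the picture viewer there is one more tool, called after "Call:" as name(argument=value, ...) on one line, values as JSON. carry_out: Moves the arm, as the interface text tells. Its arguments: {"type":"object","properties":{"delta_pos":{"type":"array","items":{"type":"array","items":{"type":"number"}}},"rot":{"type":"array","items":{"type":"array","items":{"type":"number"}}},"claw":{"type":"number"},"grip_force":{"type":"number"}},"required":["delta_pos","rot"]}

```bash
mkdir -p pics; ls; python3 - <<'E'
from rig import r
import cv2,numpy as np
s=r.sense();print(s,r.tips_ahead)
for c in("top","side"):
    im=r.grab_frame(c);cv2.imwrite(f"pics/{c}0.png",im)
    i=r.camera_info(c);print(c,i)
    for t in("stamp","eye","hook_stand","gate","nose_tip","tray"):
        print(t,[(round(d["p"],2),np.round(d["box"]).tolist()) for d in r.recognise(t,c)][:4])
print(r.camera_info("wrist"))
E
```

```text
pics
{'clock': 0.0, 'qpos': array([-1.34437588e+00,  3.53648225e-01,  1.63413241e+00, -1.28575554e-05,
        1.15517271e+00, -2.38889161e-03]), 'qvel': array([ 0.00105507,  0.00064284, -0.00019122,  0.0006076 , -0.00127329,
        0.00133428]), 'joint_efforts': array([ 2.92305034e-03, -6.05246258e+01, -3.42063296e+01,  9.55900873e-05,
        9.47721797e-03, -1.61426482e-05]), 'eef_pos': array([ 141.66747187, -608.28920323,  255.56233476]), 'tcp_rot': array([-3.14023193e+00,  8.50526008e-06,  2.28814545e-01]), 'contact_force': array([-0.54652636,  0.11773441, -0.25457867]), 'wrist_torque': array([ 0.00234299,  0.00616235, -0.04712085]), 'grasp_force': 0.0, 'opening': 0.9998909531478385} 25.0
top {'fx': 503.0548351262963, 'fy': 503.0548351262963, 'cx': 287.6568499729738, 'cy': 207.48974813378763, 'distortion': array([0.03105399, 0.        , 0.        , 0.        , 0.        ]), 'pose': array([[ 2.44021839e-03, -9.94750137e-01,  1.02304495e-01,
         4.87055169e+02],
       [-9.99965525e-01, -3.23932825e-03, -7.64568520e-03,
        -3.68903275e+01],
       [ 7.93694424e-03, -1.0
[... 1458 characters left out ...]
.0, 236.0, 214.0])]
gate [(0.61, [267.0, 109.0, 275.0, 114.0])]
nose_tip [(0.71, [171.0, 138.0, 233.0, 215.0])]
tray [(0.74, [178.0, 254.0, 430.0, 418.0])]
{'fx': 321.5215826534795, 'fy': 321.5215826534795, 'cx': 279.88646576304717, 'cy': 211.20949317379944, 'distortion': array([-0.04936984,  0.        ,  0.        ,  0.        ,  0.        ]), 'hand_eye': array([[-8.08191516e-04, -9.50885960e-01, -3.09540365e-01,
         7.94268753e+01],
       [ 9.99998797e-01, -3.58661595e-04, -1.50915461e-03,
        -2.02900349e-01],
       [ 1.32401369e-03, -3.09541212e-01,  9.50885106e-01,
        -1.17796818e+02],
       [ 0.00000000e+00,  0.00000000e+00,  0.00000000e+00,
         1.00000000e+00]])}
```

```bash
python3 - <<'E'
import cv2
a=cv2.imread("pics/top0.png")[80:340,130:440]; b=cv2.imread("pics/side0.png")
cv2.imwrite("pics/t.png",cv2.resize(a,None,fx=2.3,fy=2.3,interpolation=3))
cv2.imwrite("pics/s.png",cv2.resize(b[90:420,150:450],None,fx=1.8,fy=1.8,interpolation=3))
E
```

```text
(no output)
```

View pics/t.png

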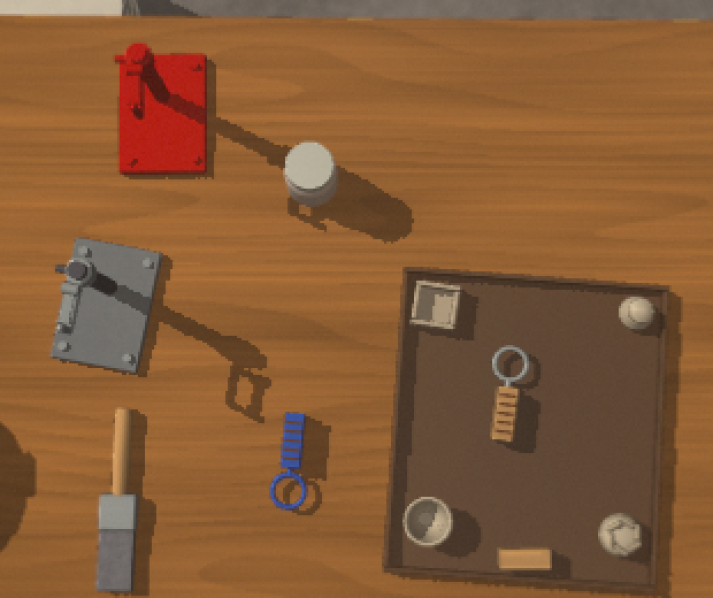

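View pics/s.png

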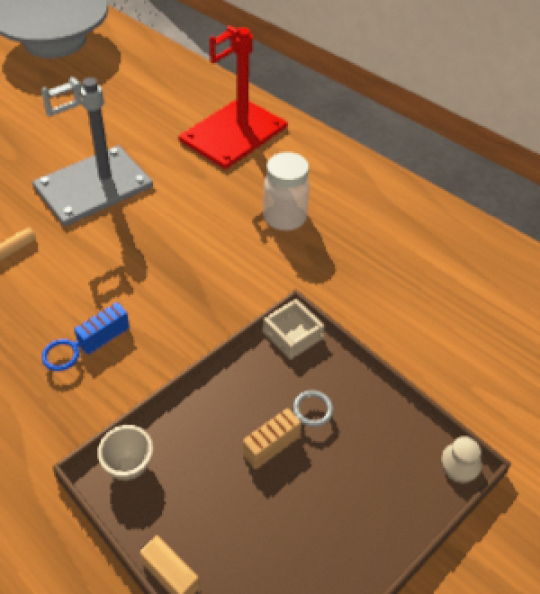

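The top picture shows the wooden stamp at about (350,252) with its ring up-image (+x). The grey stand's column is at about (165,197) with the hook pointing down-image (-x). The blue stamp and red stand are the decoys. Next I'll measure both.

```bash
cat > h.py <<'E'
from rig import r
import cv2,numpy as np
def cam(c,s=None):
    i=r.camera_info(c);K=np.array([[i["fx"],0,i["cx"]],[0,i["fy"],i["cy"]],[0,0,1.]])
    if "pose" in i: P=i["pose"]
    else:
        s=s or r.sense();T=np.eye(4);T[:3,:3]=rot(s["tcp_rot"]);T[:3,3]=s["eef_pos"];P=T@i["hand_eye"]
    return K,np.array(i["distortion"]),P
def rot(e):
    from scipy.spatial.transform import Rotation as R
    return R.from_euler("xyz",e).as_matrix()
def onz(c,px,z,s=None):
    K,D,P=cam(c,s);u=cv2.undistortPoints(np.float64(px).reshape(-1,1,2),K,D).reshape(-1,2)
    d=np.c_[u,np.ones(len(u))]@P[:3,:3].T;o=P[:3,3]
    return o+d*((z-o[2])/d[:,2])[:,None]
def proj(c,X,s=None):
    K,D,P=cam(c,s);Q=np.linalg.inv(P);q=np.float64(X).reshape(-1,3)@Q[:3,:3].T+Q[:3,3]
    return cv2.projectPoints(q,np.zeros(3),np.zeros(3),K,D)[0].reshape(-1,2)
E
python3 - <<'E'
from h import *
im=cv2.imread("pics/top0.png");hsv=cv2.cvtColor(im,cv2.COLOR_BGR2HSV)
# base plate: low saturation, mid gray region
def big(m,box):
    k=np.zeros_like(m);l,t,R,b=box;k[t:b,l:R]=m[t:b,l:R]
    n,L,st,c=cv2.connectedComponentsWithStats(k);j=1+np.argmax(st[1:,4]);return (L==j).astype(np.uint8)
g=big(((hsv[...,1]<60)&(hsv[...,2]>50)).astype(np.uint8),(145,178,210,250))
cn=max(cv2.findContours(g,0,1)[0],key=cv2.contourArea)
rc=cv2.minAreaRect(cn);print("base",rc,g.sum());
w=onz("top",cv2.boxPoints(rc),12);print(w.round(1))
# bar
b=big(((hsv[...,0]<25)&(hsv[...,1]>80)&(hsv[...,2]>150)).astype(np.uint8),(335,240,370,280))
cn=max(cv2.findContours(b,0,1)[0],key=cv2.contourArea);rb=cv2.minAreaRect(cn);print("bar",rb);print(onz("top",cv2.boxPoints(rb),36).round(1), onz("top",[rb[0]],36).round(1))
q=big(((hsv[...,1]<70)&(hsv[...,2]>100)).astype(np.uint8),(335,220,370,250))
cn=max(cv2.findContours(q,0,1)[0],key=cv2.contourArea);c,rad=cv2.minEnclosingCircle(cn);print("ring",c,rad,onz("top",[c],21).round(1))
for c in("top","side"):
  for d in r.cut_out("hook_stand",c)[:2]: print(c,d["box"],d["mask"].sum())
E
```

```text
base ((173.25, 211.75), (43.537776947021484, 53.14746856689453), 11.309932708740234) 1986
[[552.6 317.8  12. ]
 [689.1 294.9  12. ]
 [667.  183.1  12. ]
 [530.8 207.2  12. ]]
bar ((348.8843994140625, 259.2514343261719), (8.211088180541992, 22.88460922241211), 8.746162414550781)
[[ 460.5 -187.6   36. ]
 [ 517.7 -197.    36. ]
 [ 514.6 -217.7   36. ]
 [ 457.4 -208.2   36. ]] [[ 487.5 -202.6   36. ]]
ring (351.0, 238.5) 8.732224464416504 [[ 540.8 -210.6   21. ]]
top [151.1, 185.2, 201.0, 243.6] 2070
top [182.1, 100.5, 219.2, 157.7] 2073
side [173.0, 134.9, 233.8, 215.6] 2113
side [251.2, 102.6, 312.3, 180.9] 1768
```

Call:
carry_out(delta_pos=[[0.05,-0.035,0],[0.1,-0.07,0],[0.15,-0.105,0.01],[0.2,-0.14,0.02],[0.25,-0.175,0.03],[0.3,-0.21,0.045],[0.35,-0.245,0.06],[0.4,-0.28,0.075]], rot=[[0,0,3],[0,0,6],[0,0,9],[0,0,12],[0,0,15],[0,0,18],[0,0,20],[0,0,21.7]], claw=0.06, grip_force=40)

```text
clock: 1.8
eef_pos: [468.5, -244.6, 181.4]
tcp_rot: [3.141, -0.001, -0.151]
contact_force: [0.7, -0.6, -0.5]
opening: 0.705
grasp_force: 0.0
```

```bash
cat > st.py <<'E'
from h import *
s=r.sense();im=r.grab_frame("wrist");cv2.imwrite("pics/w1.png",im)
hsv=cv2.cvtColor(im,cv2.COLOR_BGR2HSV)
ds=r.cut_out("stamp","wrist")
for d in ds[:3]:
    m=d["mask"].astype(np.uint8);print(round(d["p"],2),d["box"],m.sum(), [onz("wrist",[[(d["box"][0]+d["box"][2])/2,(d["box"][1]+d["box"][3])/2]],21,s).round(1)])
m=ds[0]["mask"]
wood=(m&(hsv[...,1]>90)).astype(np.uint8);steel=(m&(hsv[...,1]<=90)).astype(np.uint8)
for n,k in(("wood",wood),("steel",steel)):
    k=cv2.morphologyEx(k,cv2.MORPH_OPEN,np.ones((3,3)));cn=max(cv2.findContours(k,0,1)[0],key=cv2.contourArea)
    rc=cv2.minAreaRect(cn);print(n,rc,onz("wrist",cv2.boxPoints(rc),36 if n=="wood" else 21,s)[:,:2].round(1).tolist(),onz("wrist",[cv2.minEnclosingCircle(cn)[0]],21,s).round(1))
print(s["eef_pos"],s["tcp_rot"])
E
python3 st.py
```

```text
0.95 [202.2, 97.4, 254.6, 225.0] 3031 [array([[ 509.4, -205. ,   21. ]])]
0.77 [0.0, 216.7, 44.7, 317.8] 2533 [array([[438.1,  22.1,  21. ]])]
wood ((229.44100952148438, 184.77630615234375), (77.22193908691406, 28.79564666748047), 86.53176879882812) [[524.6, -197.4], [522.4, -220.8], [456.6, -212.4], [458.8, -187.3]] [[ 488.8 -200.5   21. ]]
steel ((226.25003051757812, 120.25), (48.790367126464844, 48.08325958251953), 45.0) [[548.2, -181.6], [570.1, -215.2], [538.8, -238.4], [515.3, -204.5]] [[ 540.6 -209.3   21. ]]
[ 468.48410383 -244.5527371   181.43055248] [ 3.14119187e+00 -9.43381927e-04 -1.51045399e-01]
```

View pics/w1.png

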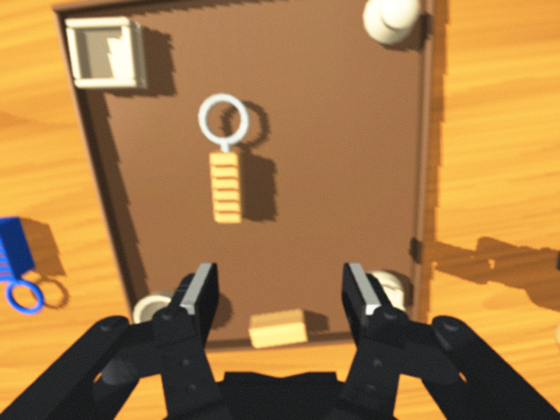

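The wrist view shows the stamp with its ring at (224,119) and its bar at (228,187), well clear of the other things. I'll descend and grasp it.

Call:
carry_out(delta_pos=[[0.01,-0.016,0.02],[0.02,-0.032,0.045],[0.028,-0.0446,0.07],[0.028,-0.0446,0.095],[0.028,-0.0446,0.115],[0.028,-0.0446,0.13],[0.028,-0.0446,0.143],[0.028,-0.0446,0.143]], rot=[[0,0,-0.6],[0,0,-1.2],[0,0,-1.8],[0,0,-1.8],[0,0,-1.8],[0,0,-1.8],[0,0,-1.8],[0,0,-1.8]])

```text
clock: 2.9
eef_pos: [501.0, -206.2, 37.9]
tcp_rot: [-3.141, 0.001, -0.119]
contact_force: [0.2, -0.0, 0.7]
opening: 0.699
grasp_force: 0.0
```

Call:
carry_out(delta_pos=[[0,0,0],[0,0,0],[0,0,0],[0,0,0],[0,0,0],[0,0,0]], rot=[[0,0,0],[0,0,0],[0,0,0],[0,0,0],[0,0,0],[0,0,0]], claw=0.0, grip_force=40)

```text
clock: 3.65
eef_pos: [502.0, -206.3, 39.3]
tcp_rot: [3.141, -0.001, -0.118]
contact_force: [-0.0, -0.4, 7.5]
opening: 0.247
grasp_force: 39.8
```

Call:
carry_out(delta_pos=[[0,0,-0.01],[0,0,-0.03],[0,0,-0.06],[0,0,-0.1],[0,0,-0.14],[0,0,-0.18],[0,0,-0.21],[0,0,-0.21]], rot=[[0,0,0],[0,0,0],[0,0,0],[0,0,0],[0,0,0],[0,0,0],[0,0,0],[0,0,0]])

```text
clock: 4.65
eef_pos: [502.6, -206.6, 251.3]
tcp_rot: [3.14, -0.005, -0.118]
contact_force: [-0.3, 0.4, -1.2]
opening: 0.25
grasp_force: 39.1
```

Call:
carry_out(delta_pos=[[-0.004,-0.03,0],[-0.012,-0.08,0],[-0.02,-0.135,0],[-0.028,-0.19,0],[-0.036,-0.245,0],[-0.044,-0.3,0],[-0.052,-0.355,0],[-0.06,-0.405,0]], rot=[[0,0,0],[0,0,0.4],[0,0,0.8],[0,0,1.2],[0,0,1.6],[0,0,2.0],[0,0,2.4],[0,0,2.75]])

```text
clock: 5.65
eef_pos: [488.7, 204.8, 247.4]
tcp_rot: [3.141, 0.001, -0.166]
contact_force: [0.2, -1.0, -0.4]
opening: 0.244
grasp_force: 39.2
```

Call:
carry_out(delta_pos=[[-0.004,-0.03,0],[-0.005,-0.05,0],[-0.005,-0.061,0],[-0.005,-0.061,0],[-0.005,-0.061,0]], rot=[[0,0,0],[0,0,0],[0,0,0],[0,0,0],[0,0,0]])

```text
clock: 6.28
eef_pos: [495.0, 263.1, 248.4]
tcp_rot: [3.141, 0.0, -0.167]
contact_force: [1.0, 0.2, -0.7]
opening: 0.25
grasp_force: 39.3
```

```bash
python3 - <<'E'
from h import *
s=r.sense();im=r.grab_frame("wrist");cv2.imwrite("pics/w2.png",im)
for t in("stamp","eye","hook_stand","gate","nose_tip"):
    print(t,[(round(d["p"],2),np.round(d["box"]).tolist()) for d in r.recognise(t,"wrist")][:3])
print(s["clock"],s["eef_pos"],s["tcp_rot"],s["contact_force"])
for t in("top","side"):cv2.imwrite(f"pics/{t}2.png",r.grab_frame(t))
E
```

```text
stamp [(0.93, [462.0, 153.0, 504.0, 244.0]), (0.9, [236.0, 153.0, 329.0, 378.0])]
eye [(0.94, [231.0, 154.0, 330.0, 375.0]), (0.58, [463.0, 157.0, 509.0, 246.0])]
hook_stand [(0.92, [227.0, 1.0, 330.0, 143.0])]
gate [(0.91, [262.0, 56.0, 289.0, 107.0])]
nose_tip [(0.64, [228.0, 0.0, 328.0, 144.0])]
6.275 [494.97689238 263.10818832 248.37542778] [ 3.14102891e+00  2.95812687e-04 -1.67330119e-01] [ 1.01992275  0.2399707  -0.65476358]
```

View pics/w2.png

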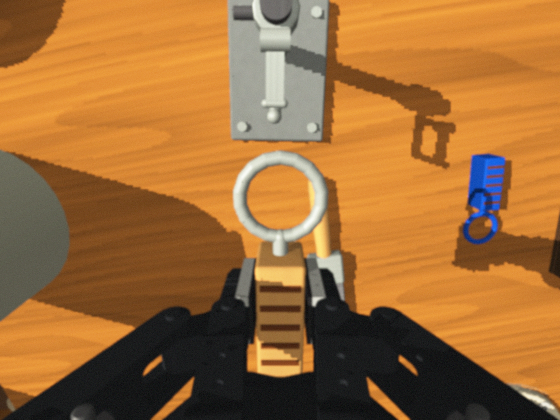

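The wrist view shows the ring at (281,197) and the hook's nose at (273,115). The column is at (277,5), and the base edges run parallel to the tool's x axis. I'll convert these to tool coordinates.

```bash
python3 - <<'E'
from h import *
im=cv2.imread("pics/w2.png")
s=dict(eef_pos=np.array([494.98,263.11,248.38]),tcp_rot=np.array([3.14103,.0003,-.16733]))
R=rot(s["tcp_rot"])
T=lambda px,z:((onz("wrist",px,z,s)-s["eef_pos"])@R).round(1).tolist()
hsv=cv2.cvtColor(im,cv2.COLOR_BGR2HSV);m=hsv[...,1]<70
for y in(20,60,100,130):
    x=np.flatnonzero(m[y,215:340])+215;print(y,x.min(),x.max(),T([[x.min(),y],[x.max()+1,y]],12))
rows=np.flatnonzero(m[60:170,245]);print(rows.max()+60,T([[245,rows.max()+61],[305,np.flatnonzero(m[60:150,305]).max()+61]],12))
print("nose",T([[273.5,115]],188),"spine",T([[275.5,45]],183))
print("ring",T([[280.5,197],[234,197],[328,197],[281,152],[281,243]],230.9))
cv2.imwrite("pics/w2c.png",cv2.resize(im[0:150,220:340],None,fx=4,fy=4,interpolation=3))
E
```

```text
20 228 327 [[162.3, -51.7, 236.3], [162.2, 46.9, 236.4]]
60 229 325 [[125.4, -52.3, 236.3], [125.3, 46.2, 236.4]]
100 231 323 [[86.5, -51.8, 236.3], [86.4, 45.6, 236.4]]
130 231 322 [[55.7, -53.2, 236.3], [55.6, 45.7, 236.4]]
169 [[12.2, -39.5, 236.4], [43.9, 26.6, 236.4]]
nose [[75.2, -3.8, 60.4]] spine [[110.3, -2.7, 65.3]]
ring [[41.8, -0.1, 17.5], [41.8, -20.5, 17.5], [41.7, 20.6, 17.5], [61.3, 0.1, 17.5], [19.9, 0.1, 17.5]]
```

View pics/w2c.png

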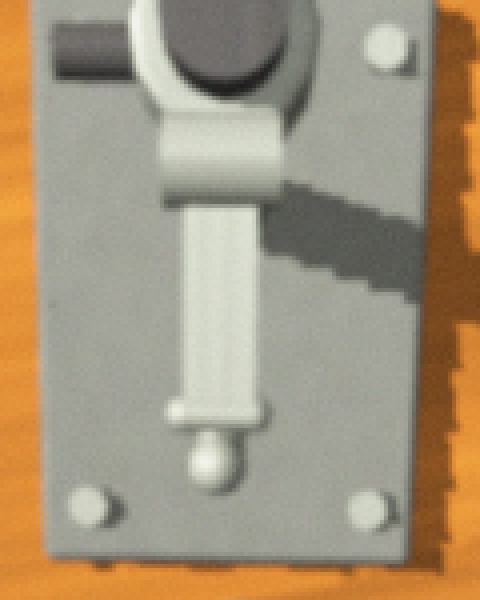

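Call:
carry_out(delta_pos=[[0.008,-0.001,0],[0.016,-0.002,0],[0.022,-0.003,0],[0.026,-0.004,0],[0.026,-0.004,0.008],[0.026,-0.004,0.018],[0.026,-0.004,0.027],[0.026,-0.004,0.027]], rot=[[0,0,0.2],[0,0,0.4],[0,0,0.7],[0,0,0.7],[0,0,0.7],[0,0,0.7],[0,0,0.7],[0,0,0.7]], grip_force=80)

```text
clock: 7.68
eef_pos: [520.6, 263.5, 220.4]
tcp_rot: [3.14, 0.002, -0.179]
contact_force: [0.2, 0.2, -0.5]
opening: 0.243
grasp_force: 82.5
```

```bash
cat > look.py <<'E'
from h import *
import sys
F=[];s=r.sense()
im=r.grab_frame("wrist");F.append(s["contact_force"])
for _ in range(3): r.grab_frame("side");F.append(r.sense()["contact_force"])
print(s["clock"],s["eef_pos"].round(1),s["tcp_rot"].round(4),"F",np.mean(F,0).round(2),np.std(F,0).round(2),s["wrist_torque"].round(3))
if len(sys.argv)>1: cv2.imwrite(f"pics/{sys.argv[1]}.png",cv2.resize(im[60:340,140:420],None,fx=2,fy=2,interpolation=3))
E
python3 look.py a3
```

```text
7.675 [520.6 263.5 220.4] [ 3.1404e+00  1.6000e-03 -1.7870e-01] F [ 0.23  0.02 -0.92] [0.19 0.2  0.3 ] [ 0.023  0.024 -0.079]
```

View pics/a3.png

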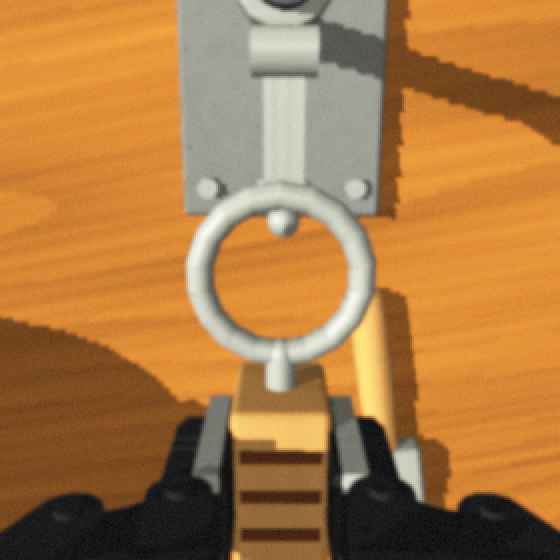

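The nose sits inside the ring hole at (283,222), just behind the far wire. I'll lower slowly by feel.

Call:
carry_out(delta_pos=[[0,0,0.003],[0,0,0.006],[0,0,0.009],[0,0,0.012],[0,0,0.015],[0,0,0.015]], rot=[[0,0,0],[0,0,0],[0,0,0],[0,0,0],[0,0,0],[0,0,0]])

```text
clock: 8.62
eef_pos: [521.1, 263.7, 206.2]
tcp_rot: [3.141, 0.0, -0.179]
contact_force: [-0.0, 0.6, -1.3]
opening: 0.237
grasp_force: 82.5
```

```bash
python3 look.py
```

```text
8.625 [521.1 263.7 206.2] [ 3.1413e+00  4.0000e-04 -1.7870e-01] F [-0.02 -0.13 -0.73] [0.59 0.48 0.55] [0.009 0.039 0.005]
```

Call:
carry_out(delta_pos=[[0,0,0.001],[0,0,0.002],[0,0,0.003],[0,0,0.004],[0,0,0.005],[0,0,0.006]], rot=[[0,0,0],[0,0,0],[0,0,0],[0,0,0],[0,0,0],[0,0,0]])

```text
clock: 9.57
eef_pos: [521.3, 263.7, 200.5]
tcp_rot: [3.142, 0.0, -0.179]
contact_force: [-0.2, 0.8, 0.3]
opening: 0.237
grasp_force: 82.5
```

```bash
python3 look.py
```

```text
9.575 [521.3 263.7 200.5] [ 3.1416  0.     -0.1788] F [ 0.06  0.54 -0.71] [0.42 0.33 0.58] [ 0.017  0.007 -0.049]
```

Call:
carry_out(delta_pos=[[0,0,0.001],[0,0,0.002],[0,0,0.003],[0,0,0.003]], rot=[[0,0,0],[0,0,0],[0,0,0],[0,0,0]])

```text
clock: 10.28
eef_pos: [521.2, 263.7, 197.4]
tcp_rot: [3.141, 0.0, -0.179]
contact_force: [0.5, 0.1, -0.6]
opening: 0.237
grasp_force: 82.5
```

```bash
python3 look.py
```

```text
10.275 [521.2 263.7 197.4] [ 3.1414e+00  2.0000e-04 -1.7870e-01] F [ 0.46  0.01 -0.7 ] [0.23 0.13 0.3 ] [ 0.054  0.029 -0.027]
```

Call:
carry_out(delta_pos=[[0,0,0.001],[0,0,0.002],[0,0,0.003],[0,0,0.003]], rot=[[0,0,0],[0,0,0],[0,0,0],[0,0,0]])

```text
clock: 10.98
eef_pos: [521.3, 263.8, 194.5]
tcp_rot: [-3.142, -0.0, -0.179]
contact_force: [-0.9, -0.4, 0.9]
opening: 0.237
grasp_force: 82.8
```

```bash
python3 look.py a4
```

```text
10.975 [521.3 263.8 194.5] [-3.1415 -0.     -0.1787] F [-1.16  0.1   1.5 ] [0.18 0.44 0.47] [-0.004 -0.013 -0.029]
```

View pics/a4.png

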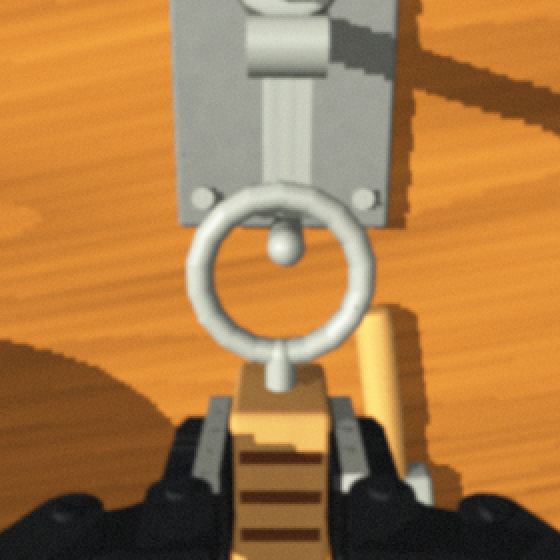

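The ring has met the gate (about 2.2 N), so the head sits about 4 to 5 mm low. The nose at (285,243) is inside the ring with a gap of about 3 mm to the far wire. I'll pull back to the nose.

Call:
carry_out(delta_pos=[[-0.001,0,-0.0005],[-0.002,0,-0.0005],[-0.003,0,-0.0005],[-0.003,0,-0.0005]], rot=[[0,0,0],[0,0,0],[0,0,0],[0,0,0]])

```text
clock: 11.68
eef_pos: [518.3, 264.3, 195.0]
tcp_rot: [-3.142, 0.0, -0.179]
contact_force: [-0.1, 0.2, 0.8]
opening: 0.235
grasp_force: 82.8
```

```bash
python3 look.py
```

```text
11.675 [518.3 264.3 195. ] [-3.1415  0.     -0.1788] F [0.62 0.38 0.53] [0.48 0.2  0.36] [-0.025 -0.269 -0.045]
```

Call:
carry_out(delta_pos=[[-0.0005,0,0],[-0.001,0,0],[-0.001,0,0]], rot=[[0,0,0],[0,0,0],[0,0,0]])

```text
clock: 12.25
eef_pos: [517.7, 264.4, 195.1]
tcp_rot: [-3.141, -0.001, -0.179]
contact_force: [4.0, 0.0, -0.0]
opening: 0.238
grasp_force: 82.8
```

```bash
python3 look.py
```

```text
12.25 [517.7 264.4 195.1] [-3.1414e+00 -8.0000e-04 -1.7870e-01] F [ 4.39 -0.74  0.16] [0.33 0.45 0.38] [-0.108 -0.71   0.016]
```

Call:
carry_out(delta_pos=[[0.0007,0,0],[0.0007,0,0.002],[0.0007,0,0.004],[0.0007,0,0.006],[0.0007,0,0.008],[0.0007,0,0.008]], rot=[[0,0,0],[0,0,0],[0,0,0],[0,0,0],[0,0,0],[0,0,0]])

```text
clock: 13.2
eef_pos: [517.9, 264.3, 186.8]
tcp_rot: [3.141, 0.0, -0.179]
contact_force: [0.6, -0.9, 1.0]
opening: 0.239
grasp_force: 83.0
```

```bash
python3 look.py
```

```text
13.2 [517.9 264.3 186.8] [ 3.1415e+00  3.0000e-04 -1.7870e-01] F [ 0.87 -0.19  1.63] [0.66 0.72 0.42] [-0.015 -0.32   0.014]
```

Call:
carry_out(delta_pos=[[0,0,0.002],[0,0,0.004],[0,0,0.006],[0,0,0.008],[0,0,0.008]], rot=[[0,0,0],[0,0,0],[0,0,0],[0,0,0],[0,0,0]])

```text
clock: 14.02
eef_pos: [517.8, 264.3, 178.7]
tcp_rot: [3.141, 0.001, -0.179]
contact_force: [0.1, 0.7, 0.4]
opening: 0.236
grasp_force: 83.0
```

```bash
python3 look.py
```

```text
14.025 [517.8 264.3 178.7] [ 3.1413e+00  5.0000e-04 -1.7870e-01] F [0.04 0.34 0.55] [0.28 0.56 0.25] [ 0.008 -0.094  0.016]
```

Call:
carry_out(delta_pos=[[-0.0005,0,0],[-0.0005,0,0.001],[-0.0006,0,0.002],[-0.0006,0,0.003],[-0.0006,0,0.003]], rot=[[0,0,0],[0,0,0],[0,0,0],[0,0,0],[0,0,0]])

```text
clock: 14.85
eef_pos: [517.7, 264.5, 176.1]
tcp_rot: [-3.141, -0.0, -0.179]
contact_force: [2.1, -0.2, 3.5]
opening: 0.238
grasp_force: 83.2
```

```bash
python3 look.py
```

```text
14.85 [517.7 264.5 176.1] [-3.1413e+00 -5.0000e-04 -1.7870e-01] F [ 1.93 -0.66  2.88] [0.37 0.48 0.37] [-0.211 -0.466 -0.033]
```

Call:
carry_out(delta_pos=[[0,0,0.0007],[0,0,0.0014],[0,0,0.002],[0,0,0.002]], rot=[[0,0,0],[0,0,0],[0,0,0],[0,0,0]])

```text
clock: 15.55
eef_pos: [517.6, 264.2, 173.5]
tcp_rot: [3.141, -0.0, -0.179]
contact_force: [5.7, -1.2, -3.7]
opening: 0.237
grasp_force: 82.4
```

```bash
python3 look.py a5
```

```text
15.55 [517.6 264.2 173.5] [ 3.1413e+00 -2.0000e-04 -1.7870e-01] F [ 5.96 -0.78 -2.9 ] [0.37 0.49 0.51] [-0.078 -0.855 -0.012]
```

View pics/a5.png

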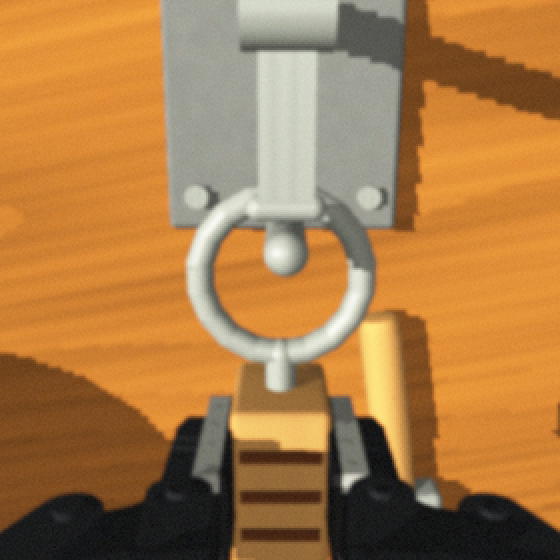

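The gate is now shut above the ring's far side, crossing the wire at (285,205). I'll relieve the sideways load, then lift towards the gate.

Call:
carry_out(delta_pos=[[0.0005,0,0],[0.0012,0,0],[0.0014,0,-0.002],[0.0014,0,-0.004],[0.0014,0,-0.006],[0.0014,0,-0.008],[0.0014,0,-0.008]], rot=[[0,0,0],[0,0,0],[0,0,0],[0,0,0],[0,0,0],[0,0,0],[0,0,0]])

```text
clock: 16.62
eef_pos: [518.9, 264.3, 182.3]
tcp_rot: [-3.141, -0.0, -0.179]
contact_force: [0.2, 0.2, -1.4]
opening: 0.237
grasp_force: 82.6
```

```bash
python3 look.py
```

```text
16.625 [518.9 264.3 182.3] [-3.1413e+00 -3.0000e-04 -1.7880e-01] F [-0.04 -0.13 -0.54] [0.29 0.67 0.52] [ 0.028  0.002 -0.028]
```

Call:
carry_out(delta_pos=[[0,0,-0.001],[0,0,-0.002],[0,0,-0.003],[0,0,-0.003]], rot=[[0,0,0],[0,0,0],[0,0,0],[0,0,0]])

```text
clock: 17.32
eef_pos: [518.9, 264.2, 185.1]
tcp_rot: [-3.141, -0.0, -0.179]
contact_force: [-0.8, 0.5, -0.5]
opening: 0.239
grasp_force: 82.6
```

```bash
python3 look.py
```

```text
17.325 [518.9 264.2 185.1] [-3.1415e+00 -1.0000e-04 -1.7870e-01] F [-0.14  0.11 -0.55] [0.41 0.35 0.21] [-0.01  -0.028 -0.004]
```

Call:
carry_out(delta_pos=[[0,0,-0.0007],[0,0,-0.0014],[0,0,-0.002],[0,0,-0.002]], rot=[[0,0,0],[0,0,0],[0,0,0],[0,0,0]])

```text
clock: 18.02
eef_pos: [518.8, 264.1, 186.9]
tcp_rot: [3.141, 0.0, -0.179]
contact_force: [1.1, -0.4, -3.1]
opening: 0.235
grasp_force: 82.5
```

```bash
python3 look.py
```

```text
18.025 [518.8 264.1 186.9] [ 3.1415e+00  1.0000e-04 -1.7870e-01] F [ 0.8  -0.41 -2.67] [0.21 0.26 0.56] [ 0.055 -0.068 -0.005]
```

Call:
carry_out(delta_pos=[[0,0,-0.0004],[0,0,-0.0006],[0,0,-0.0006],[0,0,-0.0006]], rot=[[0,0,0],[0,0,0],[0,0,0],[0,0,0]])

```text
clock: 18.73
eef_pos: [518.8, 264.1, 187.5]
tcp_rot: [3.141, 0.0, -0.179]
contact_force: [1.7, -0.1, -6.4]
opening: 0.234
grasp_force: 82.1
```

```bash
python3 look.py
```

```text
18.725 [518.8 264.1 187.5] [ 3.1414e+00  1.0000e-04 -1.7880e-01] F [ 2.5  -0.38 -6.62] [0.46 0.3  0.26] [ 0.027 -0.056  0.022]
```

The gate holds at about 6 N with the eye at about z = 170. Next I'll lower the ring towards the seat, then tip the stamp down about its far wire so it releases almost hanging.

Call:
carry_out(delta_pos=[[0,0,0.001],[0,0,0.003],[0,0,0.006],[0,0,0.009],[0,0,0.0115],[0,0,0.0115]], rot=[[0,0,0],[0,0,0],[0,0,0],[0,0,0],[0,0,0],[0,0,0]])

```text
clock: 19.68
eef_pos: [518.7, 264.1, 175.9]
tcp_rot: [3.141, 0.0, -0.179]
contact_force: [1.2, 0.3, -0.9]
opening: 0.239
grasp_force: 82.6
```

```bash
python3 look.py; python3 -c "
from rig import r;print(r.sense()['qpos'].round(3))"
```

```text
19.675 [518.7 264.1 175.9] [ 3.1413e+00  4.0000e-04 -1.7870e-01] F [ 0.4   0.18 -0.51] [0.63 0.13 0.39] [-0.009  0.027 -0.016]
[ 0.468  0.376  1.798 -0.     0.967  2.218]
```

Call:
carry_out(delta_pos=[[-0.0012,0,0.0052],[-0.0021,0,0.0105],[-0.0024,0,0.0158],[-0.0024,0,0.0212],[-0.0018,0,0.0265],[-0.0009,0,0.0318],[-0.0009,0,0.0318]], rot=[[0,5,0],[0,10,0],[0,15,0],[0,20,0],[0,25,0],[0,30,0],[0,30,0]])

```text
clock: 20.75
eef_pos: [524.3, 261.1, 154.7]
tcp_rot: [3.14, -0.498, -0.168]
contact_force: [-0.2, -0.5, -0.7]
opening: 0.239
grasp_force: 82.8
```

```bash
python3 look.py; python3 -c "
from rig import r;print(r.sense()['qpos'].round(3))"
```

```text
20.75 [524.3 261.1 154.7] [ 3.14   -0.4979 -0.1678] F [ 0.21 -0.05 -0.51] [0.22 0.26 0.23] [ 0.009  0.312 -0.002]
[ 0.649  0.316  2.07  -0.763  0.53   3.017]
```

Call:
carry_out(delta_pos=[[-0.002,-0.0005,-0.001],[-0.004,-0.001,-0.002],[-0.006,-0.0015,-0.003],[-0.006,-0.0015,-0.003]], rot=[[0,-3,0],[0,-5,0],[0,-8.5,0],[0,-8.5,0]])

```text
clock: 21.45
eef_pos: [519.6, 263.8, 155.1]
tcp_rot: [-3.141, -0.351, -0.172]
contact_force: [0.4, -0.4, -0.9]
opening: 0.234
grasp_force: 82.8
```

```bash
python3 look.py; python3 -c "
from rig import r;print(r.sense()['qpos'].round(3))"
```

```text
21.45 [519.6 263.8 155.1] [-3.1406 -0.3507 -0.1724] F [-0.14 -0.46 -0.76] [0.7  0.3  0.35] [0.018 0.172 0.01 ]
[ 0.599  0.319  2.006 -0.434  0.606  2.672]
```

Call:
carry_out(delta_pos=[[-0.0003,0,0.001],[-0.0007,0,0.0019],[-0.0007,0,0.0019]], rot=[[0,0,0],[0,0,0],[0,0,0]], grip_force=20)

```text
clock: 22.02
eef_pos: [518.2, 263.6, 152.3]
tcp_rot: [3.14, -0.35, -0.168]
contact_force: [0.3, 0.4, -0.4]
opening: 0.239
grasp_force: 82.8
```

```bash
python3 look.py
```

```text
22.025 [518.2 263.6 152.3] [ 3.1402 -0.3498 -0.1685] F [-0.06 -0.02 -0.84] [0.25 0.26 0.62] [-0.006  0.145 -0.062]
```

Call:
carry_out(delta_pos=[[0,0,0],[0,0,0],[0,0,0],[0,0,0],[0,0,0],[0,0,0],[0,0,0],[0,0,0]], rot=[[0,0,0],[0,0,0],[0,0,0],[0,0,0],[0,0,0],[0,0,0],[0,0,0],[0,0,0]], claw=0.065)

```text
clock: 23.22
eef_pos: [518.4, 263.7, 152.5]
tcp_rot: [3.14, -0.35, -0.169]
contact_force: [0.1, -0.1, 0.3]
opening: 0.764
grasp_force: 0.0
```

```bash
python3 look.py a6
```

```text
23.225 [518.4 263.7 152.5] [ 3.1405 -0.35   -0.1687] F [ 0.17 -0.31  0.23] [0.32 0.29 0.13] [0.04  0.111 0.014]
```

View pics/a6.png

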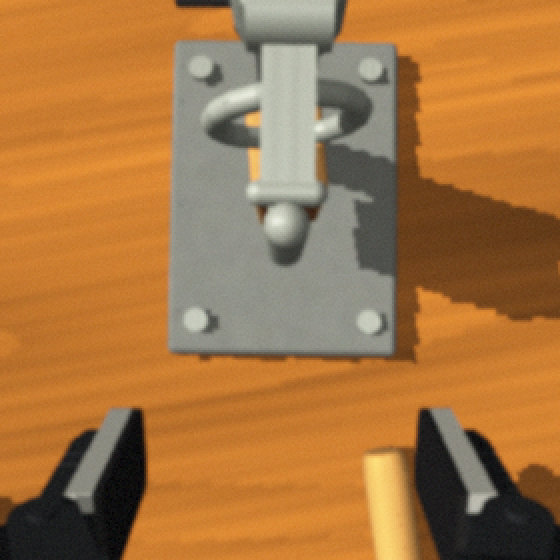

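The stamp hangs under the shut gate, with the ring around the bar at (285,110). I'll back away and let it settle.

Call:
carry_out(delta_pos=[[0,0,-0.015],[0,0,-0.04],[0,0,-0.07],[0,0,-0.1],[0,0,-0.12],[0,0,-0.12],[0,0,-0.12],[0,0,-0.12]], rot=[[0,0,0],[0,0,0],[0,0,0],[0,0,0],[0,0,0],[0,0,0],[0,0,0],[0,0,0]])

```text
clock: 24.42
eef_pos: [477.6, 270.3, 264.3]
tcp_rot: [3.139, -0.349, -0.168]
contact_force: [-0.0, -0.8, -0.4]
opening: 0.76
grasp_force: 0.0
```

Call:
carry_out(delta_pos=[[0,0,0],[0,0,0],[0,0,0],[0,0,0],[0,0,0],[0,0,0],[0,0,0],[0,0,0]], rot=[[0,0,0],[0,0,0],[0,0,0],[0,0,0],[0,0,0],[0,0,0],[0,0,0],[0,0,0]])

```text
clock: 25.42
eef_pos: [477.9, 270.7, 265.2]
tcp_rot: [3.14, -0.35, -0.169]
contact_force: [-0.6, 0.6, -0.3]
opening: 0.763
grasp_force: 0.0
```

Call:
carry_out(delta_pos=[[0,0,0],[0,0,0],[0,0,0],[0,0,0],[0,0,0],[0,0,0],[0,0,0],[0,0,0]], rot=[[0,0,0],[0,0,0],[0,0,0],[0,0,0],[0,0,0],[0,0,0],[0,0,0],[0,0,0]])

```text
clock: 26.42
eef_pos: [477.9, 270.7, 265.2]
tcp_rot: [3.14, -0.35, -0.169]
contact_force: [-0.1, 0.2, -0.7]
opening: 0.761
grasp_force: 0.0
```

```bash
python3 - <<'E'
from h import *
a=[r.grab_frame("wrist").astype(int) for _ in range(10)]
print([int((np.abs(x-a[0]).max(2)>40).sum()) for x in a])
cv2.imwrite("pics/w9.png",a[-1].astype(np.uint8))
E
```

```text
[0, 0, 0, 0, 0, 0, 0, 0, 0, 0]
```

View pics/w9.png

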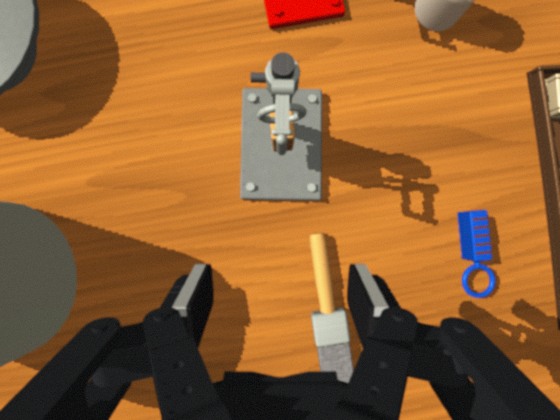

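The stamp hangs still from the hook: ten frames show no motion, and the ring is at (281,113), between the nose and the spine. Handing in.

```bash
python3 -c "
from rig import r;print(r.sign_off())"
```

```text
the job is handed in; nothing more can be done
None
```

The stamp is clipped to the grey stand's hook; the shut gate held against an upward pull of about 6 N, the stamp now hangs still and released, and the job is handed in (no verdict was returned).

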